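Back off the big knurled clamp wheel two turns

ROBOT

A 6-joint arm with a two-finger parallel gripper is mounted at the origin on the work surface. World frame = base frame: x ahead of the robot, y to its left, z up, the work surface at z = 0. Lengths are in m, angles in rad, forces in N, time in s.
With the tool pointing down it reaches from about 0.25 to 0.775 m from the base axis. Payload 4 kg.
Tool frame: the origin (TCP) lies at the very end of the fingers, on their centre line; the grasp point (between the pads) lies 19 mm behind it; z points along the fingers, y is the direction in which the jaws open and shut (so a half turn about z gives the same grasp; the last joint's range is limited). The gripper opens to 94 mm and grips with 3 to 60 N. Pads are 16 mm wide; open, the fingers measure 119 mm over their backs; the gripper's body (75 mm by 177 mm) begins 78 mm behind the grasp point.
Start: joints at [1.132, 0.087, 1.371, -0, 1.684, -0.103], TCP at [0.181, 0.519, 0.206] pointing down, gripper open.
Joint ranges: [-3.1, 3.1], [-0.76, 2.03], [0.27, 2.55], [-1.08, 4.22], [0.17, 2.65], [-2.57, 2.57]. Speed limits (rad/s): [2.79, 2.79, 3.14, 3.14, 3.14, 3.14].

INTERFACE

Orientations are given as a unit quaternion [w, x, y, z].
In Python, from plant import ctrl gives the robot as it stands. The module is installed in compiled form; this text tells all that it offers.
- The arm moves only by the shell command python3 -m creep 'ROWS' [FORCE]. ROWS is a JSON object of lists of equal length, an entry for each row: "xyz": the shift along the tool's x, y, z in cm, a list of three; "dr": the turn, a rotation vector about the tool's x, y, z in rad, a list of three; "grip": the finger opening in cm, from 0 to 9.4. A call has 1 to 12 rows; each row is the pose to reach, as a shift and turn from the pose measured when the call began, along the tool's axes at that moment; what a row does not reach only later rows make up. A row lasts 1/12 s, in which the tool goes at most 41.7 mm and 7.16 degrees, less where a joint would pass 70% of its speed; a pose out of reach is approached as far as the arm can. A call with a gripper value outside its range is refused whole. The fingers move at their own pace and stop on an object; FORCE is the grip in N (left out, the last holds). Time passes only in rows, so rows that repeat a pose let the fingers close. It gives the time, the measured TCP pose, the force and the opening at its end, in the units of the state.
- ctrl.read_state(): the state, without advancing time (a new reading comes with each control period).
- ctrl.read_camera(name): name is "side" or "top"; returns (picture, depth): 384x512x3 uint8, red, green, blue; 384x512 float32, m along the optical axis (not along the pixel's ray), 0 where there is no reading.
- ctrl.camera_info(name): a dict with "fov_y" (degrees; the focal length in pixels is half the picture's height over the tangent of half this angle, whatever the lens; pixels are square), "cx", "cy" (the principal point, pixels), "k1" (the pictures are not rectified: a ray, as slopes to the right and down, at radius r is drawn at 1 + k1 r^2 times it, then the intrinsics apply), "world_from_camera" (4x4, takes a point from camera to world coordinates). Camera axes: x right, y down, z forward; pixel columns grow to the right and rows downward; lengths in m; the calibration is good to about 2 mm. A picture is of the moment at which its call begins. camera_info takes no time and is no camera call.
- ctrl.finish_job(): hands the job in, once; it reports no verdict.
Trained networks look in the newest picture that a camera, given by its name, has taken for a name from the list of things; names that differ only in an ending like _2 or _b are one class to them, and where a whole thing is asked for, a point or a joint stands for the part that bears it (a point fixed in the world has none). Each returns a list of dicts, best first, with "confidence" (0 to 1); they miss things now and then, are a little off and sometimes report something else, mostly with a low value. They report only what shows in the picture. A call takes as long as a camera call.
- ctrl.regions_of(camera, target): "region" (384x512 bool, what is visible of it) and "centre" ([row, column] in pixels, amid what is visible of it).
- ctrl.tip_of(camera, target): "centre" ([row, column] in pixels: a listed point, or the origin of a listed thing).
The state is a dict: "time": time; "joint_pos": joint angles; "joint_vel": joint speeds; "tau": joint torques, N m; "tcp_pos": TCP position; "ee_rot": TCP orientation; "ft_force": force on the tool from outside, world axes, zero at the start; "ft_torque": the same for the moment, N m; "grip_width": finger opening in m.
Only numpy, scipy, OpenCV 4.12 (cv2) and the standard library are available. Lean on these libraries where they do the work, as an engineer would, in place of code of your own. Each camera call takes 0.05 s, during which the arm holds its last target.

TASK

Loosen the clamp that holds the open charger housing in the fixture: with a fingertip, stroke over the top of the larger knurled thumbwheel, away from the robot base, again and again until it has made two full turns from its tight stop (give or take a quarter turn), then take the hand away. Press only lightly, do not push the jaw itself, leave the smaller knurled wheel as it is set, and lift or shift nothing else.

Things in the scene. Friction and masses are not known exactly. Their poses are not given: they have to be found in the camera images.
- fixture: Fixed aluminium base plate, 280 (x) x 270 (y) x 12 mm, origin under its centre on the bench. On it: the charger housing against a fence on the +y side, and along the -y side two thumbwheel units side by side (large and small, either may be the nearer). Its yaw varies by up to 0.35 rad.
- lock_unit: Bearing block of the LARGE knurled thumbwheel, fixed on the plate, same yaw as the plate; foot 60 (x) x 40 (y) mm. Origin: centre of its underside, on the plate top (12 mm above the bench), straight below the wheel's centre. Two aluminium cheeks (34 mm long in x, 6 mm thick) flank the wheel up to 42 mm above the origin, so that the top 20 mm of the rim stands free.
- lock_top (a point): Top of the large wheel's rim when not pressed, always 74 mm above the bench (fixed point, does not turn or sink). The wheel is a dark steel disc on edge, 52 mm across, 20 mm wide, axle level along y. It is sprung: gives from about 2 N, sinks 8 mm at about 9 N, then stops hard; springs back. A fingertip pressed 3 to 6 mm down and drawn along x rolls it with little slip.
- lock_wheel (a joint): Turn of the large wheel, rad: 0 = tight at its stop (always the start); grows when the top of the rim moves along +x of lock_unit (away from the robot base). Two turns = 12.566. It turns up to 25.1 and stays where left (0.02 N m friction). A white index bar across the rim points straight up when tight and after each full turn.
- lock_jaw: Steel jaw, 34 (x) x 22 (y) x 20 mm, moved by the large wheel's screw and sinking with the wheel; origin on the wheel's centre when tight; its block lies at y 51 to 73 mm and z -26 to -6 mm from there. Backs away from the housing along -y by 6 mm a turn (12 mm after two turns). Not to be touched.
- fine_unit: Bearing block of the SMALL knurled wheel (fine adjuster, to be left alone): like the large unit, 112 mm from it along the plate's x, wheel 28 mm in diameter and 10 mm wide, its top 36 mm above this origin; origin centre of its underside on the plate top.
- fine_rim (a point): Point on the small wheel's rim (outer end of its index bar), 14 mm from its axle; turns with it. The wheel may start at any setting.
- charger: Charger housing, open black tray 138 (x) x 120 (y) x 34 mm with a green circuit board inside; loose in the fixture, stays there. Origin: centre of its underside.
- thumbscrew: Loose steel thumbscrew standing on its head on the plate: head 22 mm across, 28 mm tall; origin centre of its underside. Bystander.
- driver: Screwdriver with grey handle lying on the bench; bystander.
- screw_tray: Black compartment tray 110 x 150 x 35 mm; origin under its centre; bystander.
- tape: Grey ring of tape lying flat, 96 mm across, 25 mm tall; bystander.
- plug: Black charging plug lying on the bench, about 200 mm long, 60 mm tall; bystander.
- marker: Black marker pen, 18 mm thick, standing 120 mm tall; bystander.

How it is judged:
On the way:
1. the large wheel has been loosened by one full turn (value of joint lock_wheel above 6.28319 rad), for 0.2 s.
At the end, for the whole second after the job is handed in: The large wheel rests at two full turns from tight, within a quarter turn (1.75 to 2.25 turns); the small wheel's rim is within 5 mm of its setting, the charger housing within 10 mm and the other loose things within 20 mm of where they were (value of joint lock_wheel between 10.9956 and 14.1372 rad and velocity of joint lock_wheel between -0.05 and 0.05 rad/s and distance of fine_rim from where it was at the start of the episode below 0.005 m and distance of charger from where it was at the start of the episode below 0.01 m and distance of each of thumbscrew, driver, screw_tray, tape, plug, marker from where it was at the start of the episode below 0.02 m); the robot touches nothing.
It fails at once if the jaw was pushed directly (contact force between any of the arm, the fingers and lock_jaw above 1.5 N).
It fails at once if the large wheel was pressed hard (over 25 N) (contact force between the fingers and lock_unit above 25 N).
It fails at once if the small wheel was turned (distance of fine_rim from where it was at the start of the episode above 0.008 m).
It fails at once if the charger housing was lifted or shifted (distance of charger from where it was at the start of the episode above 0.015 m).
It fails at once if a bystander was lifted, carried or knocked away (distance of any of thumbscrew, driver, screw_tray, tape, plug, marker from where it was at the start of the episode above 0.03 m).
It also fails if it takes over 58 s, if anything falls off the work surface, if the arm or the gripper's body presses on something with over 40 N, if the wrist force passes 120 N, or if a joint passes its speed limit or range.

## Working session

There is one attempt and no reset: what is moved stays moved. The work goes in short steps, Python scripts to look and compute and a shell command to move; the robot and the scene stay as the last step left them, time stands still between calls to the robot, and variables do not carry over. Pictures are saved under pics/ and viewed, and the job is handed in when it is done.

```bash
mkdir -p pics; ls; cat > h.py <<'E'
import numpy as np, cv2
from plant import ctrl
from scipy.spatial.transform import Rotation as R
def ray(info,rc):
    f=192/np.tan(np.radians(info["fov_y"])/2)
    d=np.array([(rc[1]-info["cx"])/f,(rc[0]-info["cy"])/f])
    K=np.eye(3);
    u=d.copy()
    for _ in range(30): u=d/(1+info["k1"]*(u@u))
    return np.array([u[0],u[1],1.])
def at_depth(info,rc,z):
    T=np.array(info["world_from_camera"]); return T[:3,:3]@(ray(info,rc)*z)+T[:3,3]
def at_height(info,rc,h):
    T=np.array(info["world_from_camera"]); d=T[:3,:3]@ray(info,rc); return T[:3,3]+d*(h-T[2,3])/d[2]
def proj(info,p):
    T=np.array(info["world_from_camera"]); c=T[:3,:3].T@(np.array(p)-T[:3,3]); u=c[:2]/c[2]; u=u*(1+info["k1"]*(u@u))
    f=192/np.tan(np.radians(info["fov_y"])/2); return np.array([u[1]*f+info["cy"],u[0]*f+info["cx"]])
E
python3 - <<'E'
from h import *
s=ctrl.read_state(); print(s["time"],s["tcp_pos"],s["ee_rot"],s["ft_force"])
for n in("top","side"):
    p,d=ctrl.read_camera(n); i=ctrl.camera_info(n)
    cv2.imwrite(f"pics/{n}0.png",p[:,:,::-1]); print(n,i)
    np.save(f"pics/{n}0d.npy",d)
    for t in("lock_top","lock_unit","fine_unit","fixture","fine_rim"):
        for k in ctrl.tip_of(n,t)[:2]:
            h={"lock_top":.074,"fine_rim":.034,"fixture":0}.get(t,.012)
            print(t,k["confidence"],k["centre"],at_height(i,k["centre"],h).round(4))
print(ctrl.read_state()["time"])
E
```

```text
pics
0.0 [0.18100009 0.51878106 0.20430504] [-2.88677217e-04  1.67089700e-01  9.85941080e-01 -1.06571005e-03] [-0.11163122 -0.27039767  0.5923704 ]
top {'fov_y': 53.139500785608035, 'cx': 257.01796442002785, 'cy': 192.14032852736983, 'k1': 0.027607950188324074, 'world_from_camera': array([[ 0.01124295, -0.99516847,  0.09753623,  0.44543352],
       [-0.99986905, -0.01005313,  0.01268163,  0.04190726],
       [-0.01163981, -0.09766604, -0.99515117,  1.23347936],
       [ 0.        ,  0.        ,  0.        ,  1.        ]])}
lock_top 0.87 [216.6, 282.6] [ 0.4858 -0.0212  0.074 ]
lock_unit 0.56 [216.2, 277.9] [ 0.4891 -0.0097  0.012 ]
fine_unit 0.56 [182.7, 277.7] [ 0.5962 -0.0084  0.012 ]
fixture 0.76 [201.0, 250.2] [0.5374 0.0793 0.    ]
fine_rim 0.4 [178.2, 279.7] [ 0.6078 -0.0137  0.034 ]
fine_rim 0.23 [162.6, 246.0] [0.6565 0.0931 0.034 ]
side {'fov_y': 53.97063723827771, 'cx': 254.4592528500148, 'cy': 190.02540509855592, 'k1': -0.036867039678617715, 'world_from_camera': array([[-0.99628558, -0.06966137,  0.05061946,  0.4945358 ],
       [-0.08593192,  0.76644784, -0.63653233,  0.63258818],
       [ 0.00554453, -0.63851781, -0.76958707,  0.78602604],
       [ 0.        ,  0.        ,  0.        ,  1.        ]])}
lock_top 0.74 [172.5, 274.5] [ 0.4954 -0.0189  0.074 ]
lock_unit 0.67 [189.0, 274.7] [ 0.4918 -0.0161  0.012 ]
fine_unit 0.57 [190.6, 233.4] [ 6.011e-01 -6.000e-04  1.200e-02]
fixture 0.15 [190.4, 235.7] [ 0.5967 -0.0116  0.    ]
0.6
```

```bash
python3 - <<'E'
import cv2
for n,(r0,r1,c0,c1) in {"top":(120,270,180,340),"side":(110,260,180,340)}.items():
    p=cv2.imread(f"pics/{n}0.png"); cv2.imwrite(f"pics/{n}0z.png",cv2.resize(p[r0:r1,c0:c1],None,fx=4,fy=4,interpolation=cv2.INTER_CUBIC)[:600])
E
```

```text
(no output)
```

View pics/top0.png

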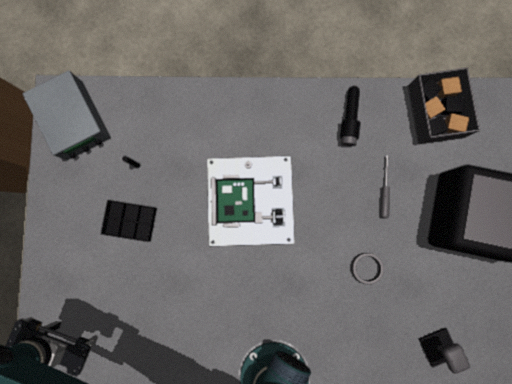

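View pics/side0.png

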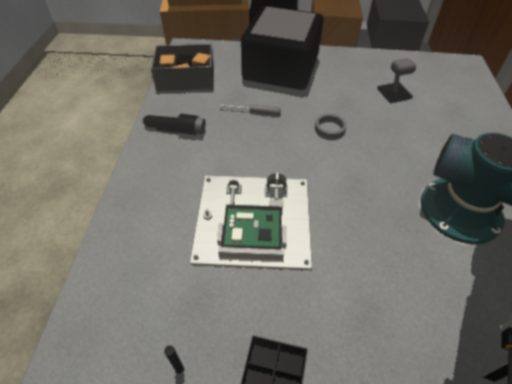

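```bash
sleep 1
```

```text
(no output)
```

View pics/top0z.png

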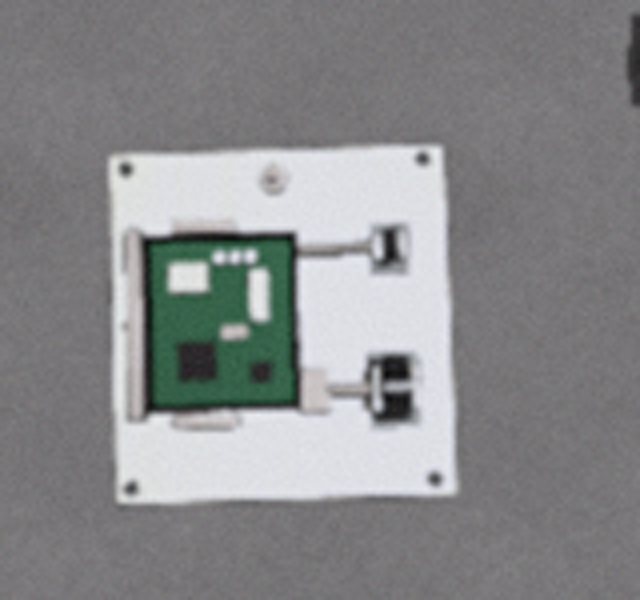

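View pics/side0z.png

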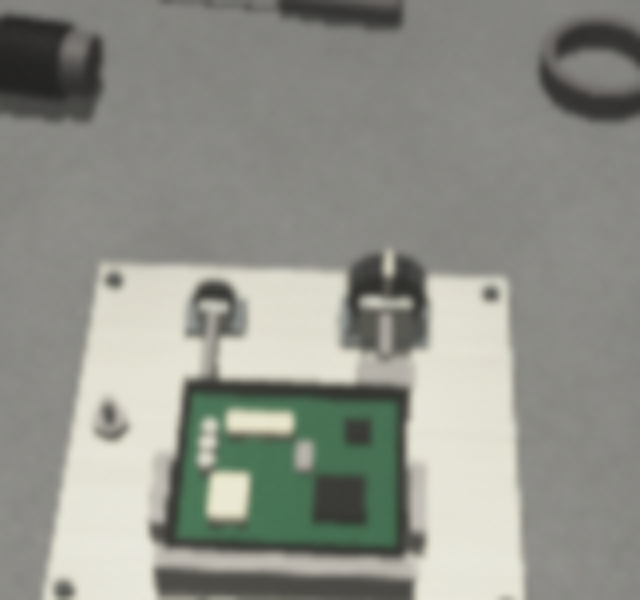

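```bash
python3 - <<'E'
from h import *
p=cv2.imread("pics/top0.png"); i=ctrl.camera_info("top"); j=ctrl.camera_info("side")
q=lambda x,y,r0=120:[ (y+.5)/4-.5+r0,(x+.5)/4-.5+180]
C=[at_height(i,q(*c),.012) for c in [(110,155),(442,147),(457,495),(118,502)]]
for c in C: print("corner",c.round(4))
print("plate c",np.mean(C,0).round(4))
a=C[1]-C[2]; b=C[0]-C[3]; print("yaw",np.arctan2(a[1],a[0]),np.arctan2(b[1],b[0]))
for e,f in((0,1),(3,2)):
    d=C[e]-C[f]; print(np.arctan2(-d[0],d[1]))
Cs=[at_height(j,q(*c,110),.012) for c in [(98,263),(508,277)]]
for c in Cs: print("side corner",c.round(4))
d=Cs[0]-Cs[1]; print("yaw",np.arctan2(d[1],d[0]))
# index bar
print("bar top",at_height(i,q(398,385),.074), "side bar", at_height(j,q(389,264,110),.074),at_height(j,q(389,250,110),.074))
for n,inf in(("top",i),("side",j)):
    d=np.load(f"pics/{n}0d.npy")
    pts=[]
    for r in range(150,260):
        for c in range(200,310):
            if d[r,c]>0:
                w=at_depth(inf,[r,c],d[r,c])
                if .40<w[0]<.56 and -.08<w[1]<.02 and w[2]>.062: pts.append([r,c,*w])
    pts=np.array(pts); print(n,len(pts)); 
    if len(pts): print(pts.mean(0).round(4),pts.min(0).round(4),pts.max(0).round(4))
E
```

```text
corner [0.673  0.2197 0.012 ]
corner [ 0.682  -0.0479  0.012 ]
corner [ 0.4042 -0.0605  0.012 ]
corner [0.3956 0.2067 0.012 ]
plate c [0.5387 0.0795 0.012 ]
yaw 0.045164536090583775 0.046867642959415805
0.033547271037145984
0.03201606377250025
side corner [ 0.6881 -0.0473  0.012 ]
side corner [ 0.4065 -0.0601  0.012 ]
yaw 0.04532830156714217
bar top [ 0.48787578 -0.01075478  0.074     ] side bar [ 0.48884007 -0.00874997  0.074     ] [ 0.48941598 -0.02075356  0.074     ]
top 90
[ 2.162333e+02  2.792000e+02  4.870000e-01 -1.120000e-02  6.930000e-02] [ 2.090e+02  2.760e+02  4.666e-01 -2.000e-02  6.210e-02] [ 2.230e+02  2.820e+02  5.092e-01 -1.400e-03  7.620e-02]
side 126
[ 1.778571e+02  2.766746e+02  4.889000e-01 -5.600000e-03  6.900000e-02] [ 1.730e+02  2.690e+02  4.698e-01 -1.850e-02  6.210e-02] [1.820e+02 2.840e+02 5.088e-01 4.300e-03 7.570e-02]
```

```bash
cat > off.py <<'E'
from h import *
import sys
def off(tx,ty,tz,yaw=0.042):
    s=ctrl.read_state(); q=s["ee_rot"]; r=R.from_quat([q[1],q[2],q[3],q[0]])
    Y=np.array([np.cos(yaw),np.sin(yaw),0]); Z=np.array([0,0,-1.]); X=np.cross(Y,Z)
    g=R.from_matrix(np.c_[X,Y,Z])
    print("t",s["time"],"tcp",np.round(s["tcp_pos"],4),"f",np.round(s["ft_force"],2),"w",s["grip_width"])
    print("shift cm",(r.inv().apply(np.array([tx,ty,tz])-s["tcp_pos"])*100).round(2),"dr",(r.inv()*g).as_rotvec().round(4))
if __name__=="__main__": off(*map(float,sys.argv[1:]))
E
python3 off.py 0.468 -0.012 0.13
```

```text
t 0.6 tcp [0.1813 0.5193 0.2055] f [-0.11 -0.3   0.33] w 0.09418051651341099
shift cm [-44.58 -40.71   7.55] dr [ 1.000e-04 -1.000e-04  1.193e+00]
```

```bash
python3 -m creep '{"xyz":[[-2,-1.8,0],[-4.5,-4.1,0],[-7.2,-6.6,0],[-10,-9.1,0],[-12.8,-11.7,0],[-15.6,-14.2,0],[-18.4,-16.8,0],[-21.2,-19.4,0],[-24,-21.9,0],[-26.8,-24.5,0],[-29.6,-27,0.5],[-32,-29.2,1]],"dr":[[0,0,0.08],[0,0,0.17],[0,0,0.26],[0,0,0.35],[0,0,0.44],[0,0,0.53],[0,0,0.62],[0,0,0.71],[0,0,0.8],[0,0,0.89],[0,0,0.98],[0,0,1.05]],"grip":[8,7,6,5,4,3,2,1,0,0,0,0]}' 20; python3 off.py 0.468 -0.012 0.13
```

```text
time: 1.6
tcp_pos: [0.3881, 0.1361, 0.1961]
ee_rot: [0.001, 0.641, 0.768, 0.001]
ft_force: [1.2, 0.3, 0.0]
grip_width: 0.0171
t 1.6 tcp [0.3881 0.1361 0.1961] f [1.25 0.26 0.03] w 0.017073942761411796
shift cm [-16.     5.19   6.62] dr [0.0023 0.     0.138 ]
```

```bash
python3 -m creep '{"xyz":[[-2.5,0.8,0.8],[-5,1.6,1.8],[-7.5,2.4,2.8],[-10,3.2,3.8],[-12.5,4,4.8],[-14.5,4.7,5.8],[-16,5.2,6.6],[-16,5.2,6.6],[-16,5.2,6.6],[-16,5.2,6.6]],"dr":[[0,0,0.03],[0,0,0.06],[0,0,0.09],[0,0,0.12],[0,0,0.138],[0,0,0.138],[0,0,0.138],[0,0,0.138],[0,0,0.138],[0,0,0.138]],"grip":[0,0,0,0,0,0,0,0,0,0]}' 20; python3 off.py 0.464 -0.012 0.08
python3 - <<'E'
from h import *
for n in("top","side"):
    p,d=ctrl.read_camera(n); cv2.imwrite(f"pics/{n}1.png",p[:,:,::-1])
    a=p[130:250,200:340] if n=="top" else p[100:220,200:340]
    cv2.imwrite(f"pics/{n}1z.png",cv2.resize(a[:,:,::-1],None,fx=5,fy=5,interpolation=cv2.INTER_CUBIC))
    print(proj(ctrl.camera_info(n),ctrl.read_state()["tcp_pos"]))
E
```

```text
time: 2.43
tcp_pos: [0.468, -0.0114, 0.1307]
ee_rot: [0.001, 0.692, 0.722, 0.001]
ft_force: [-0.4, -0.1, 0.1]
grip_width: 0.0007
t 2.4333 tcp [ 0.468  -0.0114  0.1307] f [-0.38 -0.07  0.08] w 0.0007315449380660558
shift cm [-0.04 -0.42  5.07] dr [ 0.0028 -0.0006  0.0001]
[222.06277263 280.17113219]
[159.71577181 286.65016749]
```

View pics/side1z.png

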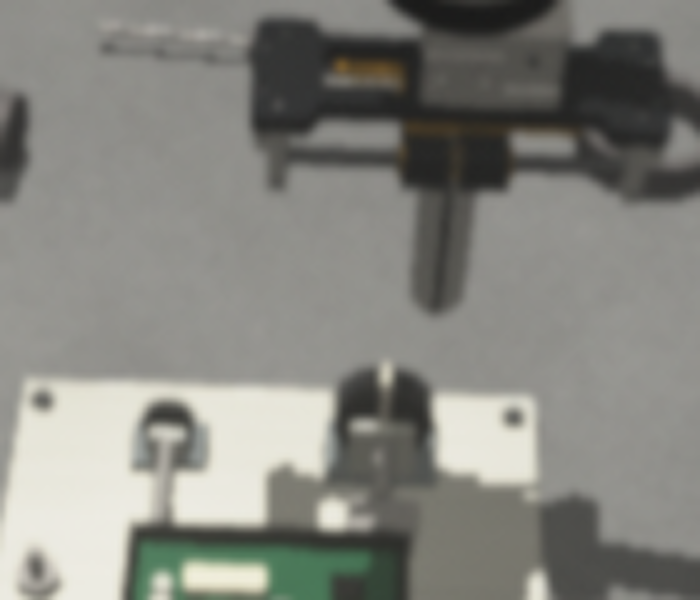

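View pics/top1z.png

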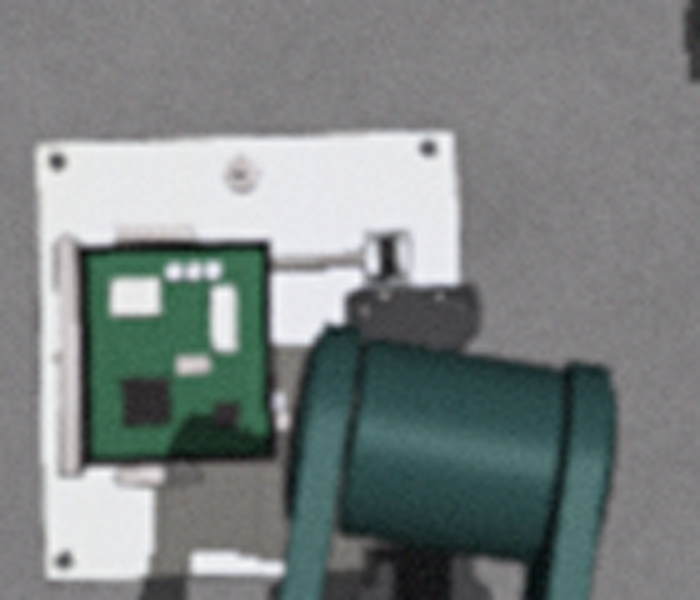

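```bash
python3 -m creep '{"xyz":[[0,-0.2,2.5],[0,-0.3,4.5],[0,-0.3,5.6],[0,-0.3,6.0],[0,-0.3,6.0],[0,0.2,6.0],[0,0.7,6.0],[0,1.2,6.0],[0,1.6,6.0],[0,2.0,6.0],[0,2.0,6.0]],"dr":[[0,0,0],[0,0,0],[0,0,0],[0,0,0],[0,0,0],[0,0,0],[0,0,0],[0,0,0],[0,0,0],[0,0,0],[0,0,0]],"grip":[0,0,0,0,0,0,0,0,0,0,0]}' 20; python3 off.py 0.488 -0.012 0.07
python3 - <<'E'
from h import *
for n in("side",):
    p,d=ctrl.read_camera(n); cv2.imwrite(f"pics/{n}2.png",p[:,:,::-1])
    a=p[140:220,230:330]
    cv2.imwrite(f"pics/{n}2z.png",cv2.resize(a[:,:,::-1],None,fx=7,fy=7,interpolation=cv2.INTER_CUBIC))
E
```

```text
time: 3.45
tcp_pos: [0.4902, -0.0103, 0.0721]
ee_rot: [0.002, 0.692, 0.722, 0.002]
ft_force: [0.6, 0.4, 2.9]
grip_width: 0.0005
t 3.45 tcp [ 0.4902 -0.0103  0.0721] f [0.6  0.41 2.9 ] w 0.0005020514836573237
shift cm [-0.16 -0.23  0.21] dr [ 0.0065 -0.      0.0012]
```

View pics/side2z.png

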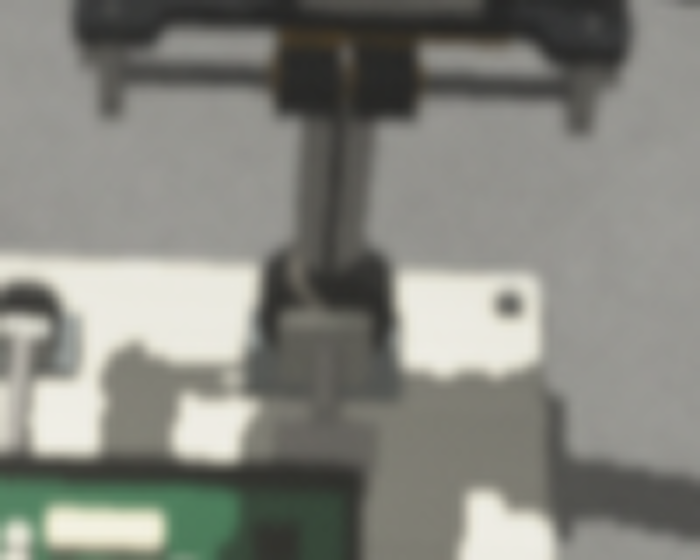

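```bash
python3 -m creep '{"xyz":[[0,0.4,0.3],[0,0.9,0.3],[0,1.4,0.3],[0,1.8,0.3],[0,1.8,-1],[0,0,-1.5],[0,-2,-1.5],[0,-2.3,-1],[0,-2.3,-0.3],[0,-2.3,-0.3]],"dr":[[0,0,0],[0,0,0],[0,0,0],[0,0,0],[0,0,0],[0,0,0],[0,0,0],[0,0,0],[0,0,0],[0,0,0]],"grip":[0,0,0,0,0,0,0,0,0,0]}' 20; python3 off.py 0.466 -0.011 0.068
cat > look.py <<'E'
from h import *
import sys
k=sys.argv[1]
p,d=ctrl.read_camera("side"); a=p[150:210,240:320]
cv2.imwrite(f"pics/side{k}z.png",cv2.resize(a[:,:,::-1],None,fx=8,fy=8,interpolation=cv2.INTER_CUBIC))
E
python3 look.py 3
```

```text
time: 4.33
tcp_pos: [0.4659, -0.0112, 0.0725]
ee_rot: [0.001, 0.692, 0.722, 0.001]
ft_force: [-0.7, 0.7, -1.0]
grip_width: 0.0006
t 4.3333 tcp [ 0.4659 -0.0112  0.0725] f [-0.69  0.74 -0.96] w 0.0005654923048461996
shift cm [0.02 0.01 0.45] dr [ 0.0032 -0.0006  0.0011]
```

View pics/side3z.png

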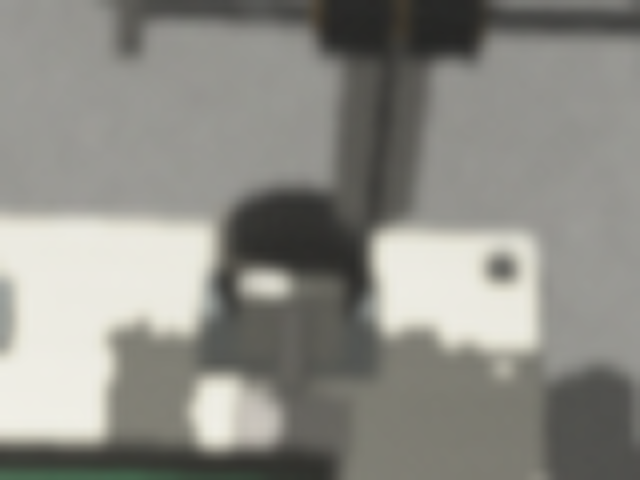

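```bash
python3 -m creep '{"xyz":[[0,0,0.45],[0,0.5,0.45],[0,1.0,0.45],[0,1.5,0.45],[0,2,0.45],[0,2.5,0.45],[0,3,0.45],[0,3.5,0.45],[0,4.1,0.45],[0,4.2,-1],[0,2,-1],[0,0,-0.6]],"dr":[[0,0,0],[0,0,0],[0,0,0],[0,0,0],[0,0,0],[0,0,0],[0,0,0],[0,0,0],[0,0,0],[0,0,0],[0,0,0],[0,0,0]],"grip":[0,0,0,0,0,0,0,0,0,0,0,0]}' 20; python3 off.py 0.466 -0.011 0.068
python3 look.py 4
```

```text
time: 5.38
tcp_pos: [0.4674, -0.0115, 0.0796]
ee_rot: [0.002, 0.692, 0.722, 0.002]
ft_force: [-0.1, 0.1, -0.4]
grip_width: 0.0001
t 5.3833 tcp [ 0.4674 -0.0115  0.0796] f [-0.12  0.09 -0.43] w 0.00014680845286078355
shift cm [ 0.05 -0.14  1.16] dr [0.0053 0.     0.0014]
```

View pics/side4z.png

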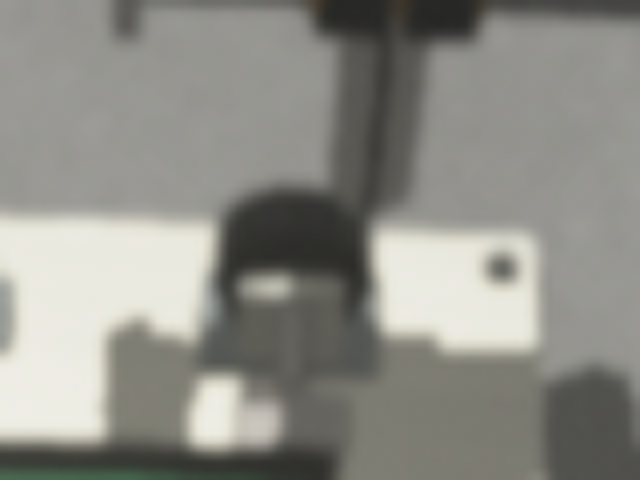

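```bash
python3 -m creep '{"xyz":[[0,-0.2,1.15],[0,0.3,1.15],[0,0.8,1.15],[0,1.3,1.15],[0,1.8,1.15],[0,2.3,1.15],[0,2.8,1.15],[0,3.3,1.15],[0,4,1.15],[0,4,-0.2],[0,2,-0.2],[0,-0.1,0]],"dr":[[0,0,0],[0,0,0],[0,0,0],[0,0,0],[0,0,0],[0,0,0],[0,0,0],[0,0,0],[0,0,0],[0,0,0],[0,0,0],[0,0,0]],"grip":[0,0,0,0,0,0,0,0,0,0,0,0]}' 20; python3 off.py 0.466 -0.011 0.068
python3 look.py 5
```

```text
time: 6.43
tcp_pos: [0.464, -0.0116, 0.0787]
ee_rot: [0.001, 0.691, 0.722, 0.001]
ft_force: [0.5, -0.2, 1.1]
grip_width: 0.0006
t 6.4333 tcp [ 0.464  -0.0116  0.0787] f [ 0.51 -0.18  1.11] w 0.000555062019268127
shift cm [0.05 0.2  1.07] dr [0.002  0.0002 0.0018]
```

View pics/side5z.png

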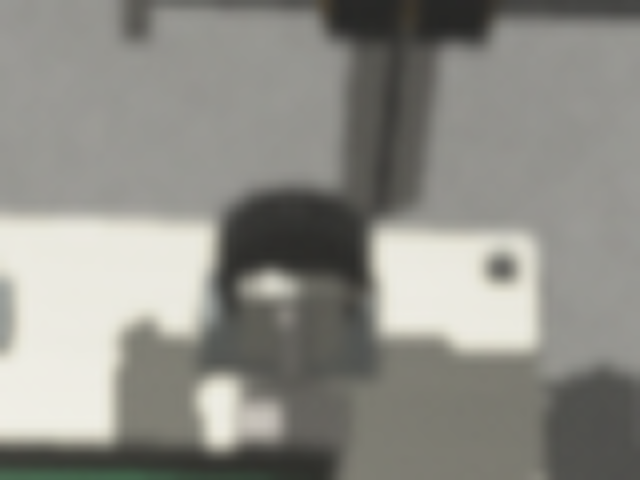

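```bash
python3 -m creep '{"xyz":[[0,0.1,1.05],[0,0.6,1.05],[0,1.1,1.05],[0,1.6,1.05],[0,2.1,1.05],[0,2.6,1.05],[0,3.1,1.05],[0,3.6,1.05],[0,4.3,1.05],[0,4.3,-0.3],[0,2.3,-0.3],[0,0.2,0]],"dr":[[0,0,0],[0,0,0],[0,0,0],[0,0,0],[0,0,0],[0,0,0],[0,0,0],[0,0,0],[0,0,0],[0,0,0],[0,0,0],[0,0,0]],"grip":[0,0,0,0,0,0,0,0,0,0,0,0]}' 20; python3 off.py 0.466 -0.011 0.068
python3 look.py 6
```

```text
time: 7.48
tcp_pos: [0.4637, -0.0114, 0.0782]
ee_rot: [-0.0, 0.691, 0.723, -0.0]
ft_force: [0.8, 0.5, 0.6]
grip_width: 0.0004
t 7.4833 tcp [ 0.4637 -0.0114  0.0782] f [0.76 0.48 0.58] w 0.0003965448398165425
shift cm [0.03 0.23 1.02] dr [-0.0005  0.0003  0.0023]
```

View pics/side6z.png

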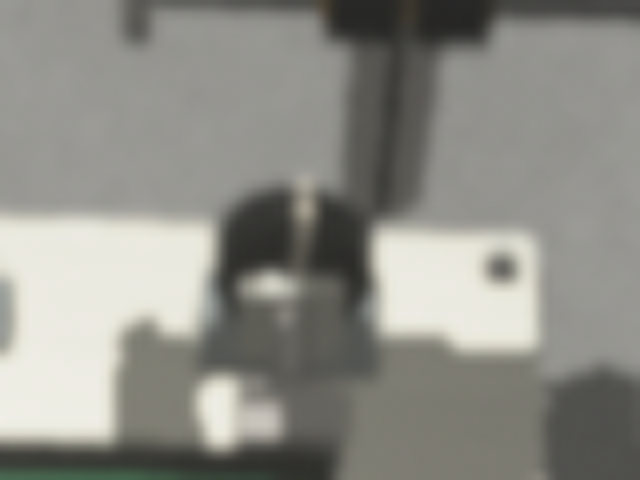

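```bash
python3 -m creep '{"xyz":[[0,0.1,1.0],[0,0.6,1.0],[0,1.1,1.0],[0,1.6,1.0],[0,2.1,1.0],[0,2.6,1.0],[0,3.1,1.0],[0,3.6,1.0],[0,4.3,1.0],[0,4.3,-0.3],[0,2.3,-0.3],[0,0.2,0]],"dr":[[0,0,0],[0,0,0],[0,0,0],[0,0,0],[0,0,0],[0,0,0],[0,0,0],[0,0,0],[0,0,0],[0,0,0],[0,0,0],[0,0,0]],"grip":[0,0,0,0,0,0,0,0,0,0,0,0]}' 20; python3 off.py 0.466 -0.011 0.068
python3 look.py 7
```

```text
time: 8.53
tcp_pos: [0.4633, -0.0112, 0.0775]
ee_rot: [-0.001, 0.691, 0.723, -0.001]
ft_force: [-0.8, 0.1, -0.3]
grip_width: 0.0003
t 8.5333 tcp [ 0.4633 -0.0112  0.0775] f [-0.82  0.09 -0.27] w 0.00025516483512361674
shift cm [0.01 0.27 0.95] dr [-0.0033  0.0002  0.0027]
```

View pics/side7z.png

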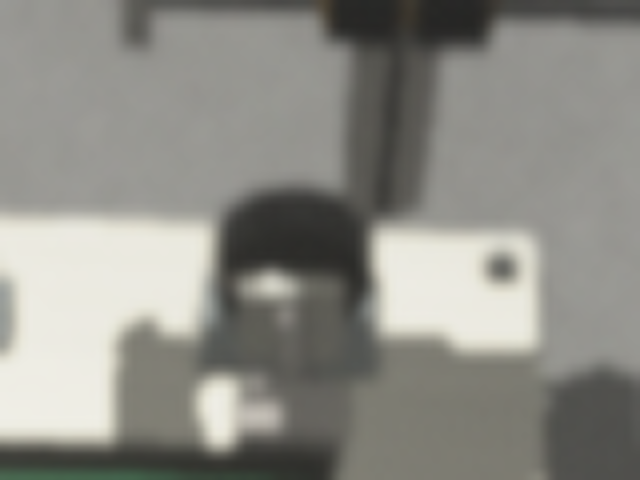

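```bash
python3 -m creep '{"xyz":[[0,0.1,0.95],[0,0.6,0.95],[0,1.1,0.95],[0,1.6,0.95],[0,2.1,0.95],[0,2.6,0.95],[0,3.1,0.95],[0,3.6,0.95],[0,4.3,0.95],[0,4.3,-0.3],[0,2.3,-0.3],[0,0.3,0]],"dr":[[0,0,0],[0,0,0],[0,0,0],[0,0,0],[0,0,0],[0,0,0],[0,0,0],[0,0,0],[0,0,0],[0,0,0],[0,0,0],[0,0,0]],"grip":[0,0,0,0,0,0,0,0,0,0,0,0]}' 20; python3 off.py 0.464 -0.011 0.068
python3 look.py 8
```

```text
time: 9.58
tcp_pos: [0.464, -0.0111, 0.0769]
ee_rot: [-0.002, 0.691, 0.723, -0.002]
ft_force: [-0.1, -0.2, 0.0]
grip_width: 0.0003
t 9.5833 tcp [ 0.464  -0.0111  0.0769] f [-0.15 -0.24  0.  ] w 0.00030760427684936207
shift cm [0.01 0.01 0.89] dr [-0.0059  0.0002  0.0031]
```

View pics/side8z.png

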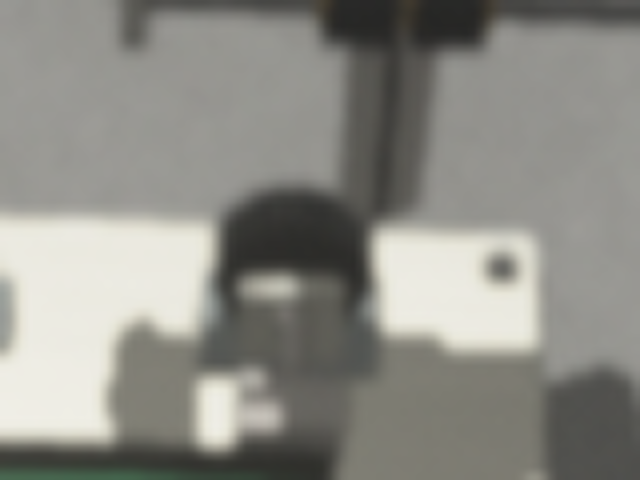

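```bash
python3 -m creep '{"xyz":[[0,0.1,0.9],[0,0.6,0.9],[0,1.1,0.9],[0,1.6,0.9],[0,2.1,0.9],[0,2.6,0.9],[0,3.1,0.9],[0,3.6,0.9],[0,4.3,0.9],[0,4.3,-0.3],[0,2.3,-0.3],[0,0.2,0]],"dr":[[0,0,0],[0,0,0],[0,0,0],[0,0,0],[0,0,0],[0,0,0],[0,0,0],[0,0,0],[0,0,0],[0,0,0],[0,0,0],[0,0,0]],"grip":[0,0,0,0,0,0,0,0,0,0,0,0]}' 20; python3 off.py 0.464 -0.011 0.068
python3 look.py 9
```

```text
time: 10.63
tcp_pos: [0.4629, -0.0109, 0.0766]
ee_rot: [-0.003, 0.691, 0.723, -0.004]
ft_force: [0.5, -0.2, 0.5]
grip_width: 0.0005
t 10.6333 tcp [ 0.4629 -0.0109  0.0766] f [ 0.48 -0.24  0.46] w 0.0005336798072739548
shift cm [-0.01  0.12  0.86] dr [-0.0098  0.0002  0.0036]
```

View pics/side9z.png

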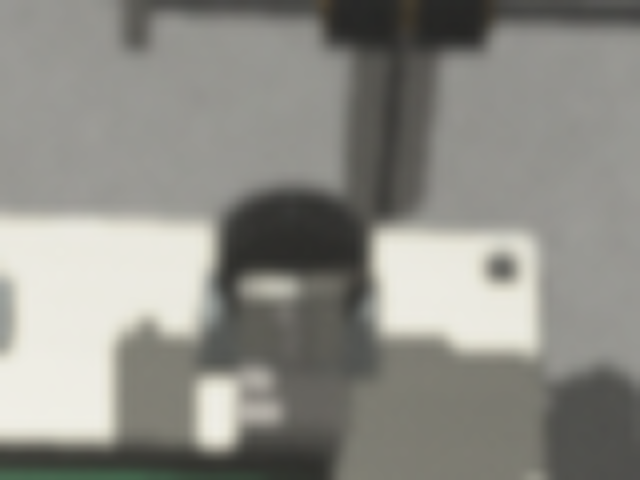

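```bash
python3 -m creep '{"xyz":[[0,0.1,0.85],[0,0.6,0.85],[0,1.1,0.85],[0,1.6,0.85],[0,2.1,0.85],[0,2.6,0.85],[0,3.1,0.85],[0,3.6,0.85],[0,4.1,0.85],[0,4.1,-0.4],[0,2.3,-1],[0,0.2,-1]],"dr":[[0,0,0],[0,0,0],[0,0,0],[0,0,0],[0,0,0],[0,0,0],[0,0,0],[0,0,0],[0,0,0],[0,0,0],[0,0,0],[0,0,0]],"grip":[0,0,0,0,0,0,0,0,0,0,0,0]}' 20; python3 off.py 0.464 -0.011 0.068
python3 look.py 10
```

```text
time: 11.68
tcp_pos: [0.463, -0.0107, 0.0864]
ee_rot: [-0.004, 0.691, 0.723, -0.004]
ft_force: [-0.3, 0.1, -0.7]
grip_width: 0.0005
t 11.6833 tcp [ 0.463  -0.0107  0.0864] f [-0.32  0.08 -0.69] w 0.0005119409356634888
shift cm [-0.03  0.12  1.84] dr [-0.0118  0.0002  0.0039]
```

View pics/side10z.png

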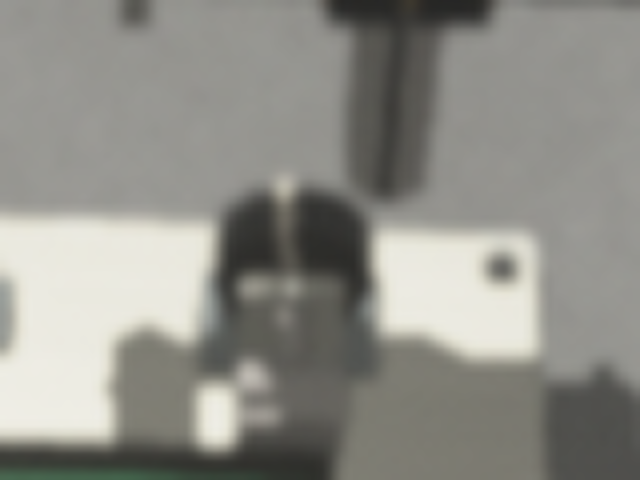

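Side view: the bar stands at about (285,185) in the crop, against a wheel centre near 297. That puts the wheel about 10° past two turns, well inside tolerance. I'll now take the hand away.

```bash
python3 -m creep '{"xyz":[[0,0,-2],[0,0,-4.5],[0,0,-7.5],[0,0,-10],[-2,-2,-12],[-5,-4,-12],[-8,-6,-12],[-11,-7,-12],[-14,-7,-12],[-16,-7,-12],[-16,-7,-12],[-16,-7,-12]],"dr":[[0,0,0],[0,0,0],[0,0,0],[0,0,0],[0,0,0],[0,0,0],[0,0,0],[0,0,0],[0,0,0],[0,0,0],[0,0,0],[0,0,0]],"grip":[0,0,0,0,0,0,0,0,0,0,0,0]}' 20
python3 - <<'E'
from h import *
for n in("top","side"):
    p,d=ctrl.read_camera(n); cv2.imwrite(f"pics/{n}11.png",p[:,:,::-1])
    o=cv2.imread(f"pics/{n}0.png"); i=ctrl.camera_info(n)
    for a,k in((o,"a"),(p[:,:,::-1],"b")): cv2.imwrite(f"pics/{n}11{k}.png",cv2.resize(a[130:250,200:300],None,fx=4,fy=4,interpolation=cv2.INTER_CUBIC))
    a=cv2.imread(f"pics/{n}11a.png");b=cv2.imread(f"pics/{n}11b.png"); cv2.imwrite(f"pics/{n}11ab.png",np.hstack([a,b])[:600])
E
```

```text
time: 12.73
tcp_pos: [0.3987, -0.1743, 0.2063]
ee_rot: [-0.006, 0.691, 0.722, -0.006]
ft_force: [0.9, 0.9, 0.0]
grip_width: 0.0004
```

View pics/top11ab.png

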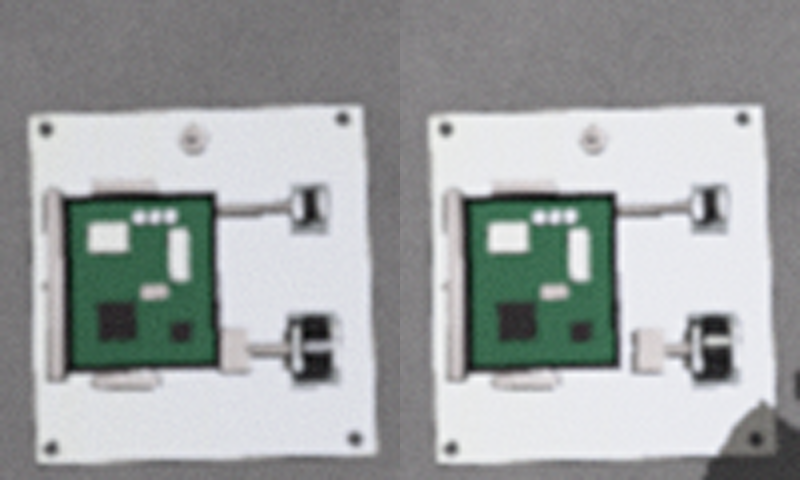

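View pics/side11ab.png

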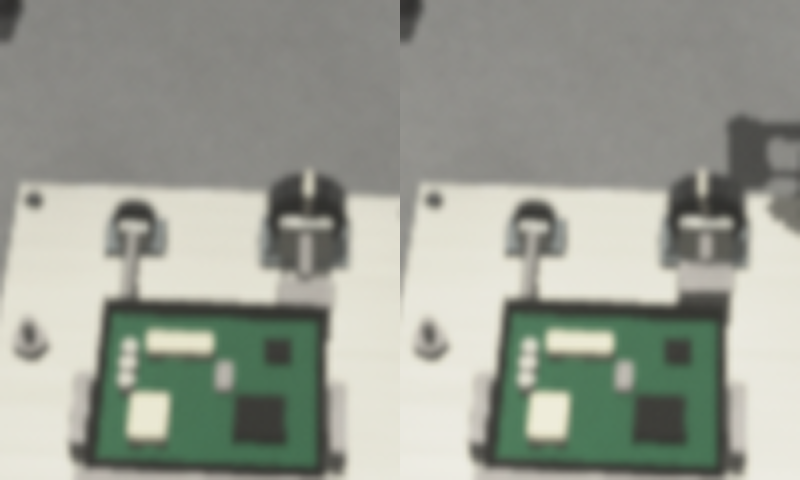

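View pics/side11.png

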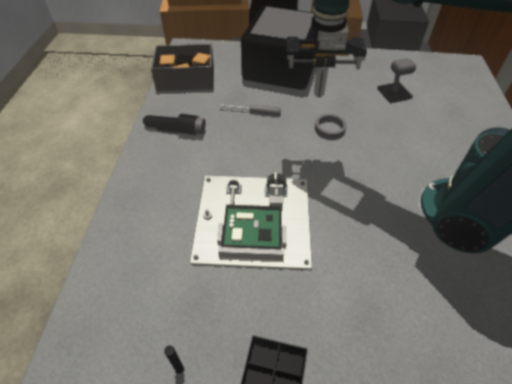

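The top view shows the jaw about 12 mm back from the housing and the index bar almost upright. The small wheel, housing, thumbscrew and other things look the same as in the first pictures, and the hand is clear, so I'm handing in.

```bash
python3 - <<'E'
from h import *
s=ctrl.read_state(); print(s["tcp_pos"],np.abs(s["joint_vel"]).max(),s["ft_force"])
ctrl.finish_job(); print(ctrl.read_state()["time"])
E
```

```text
[ 0.39850069 -0.17296105  0.20637575] 0.01375311145884741 [-0.21180719  0.8800198   0.5358426 ]
the job is handed in; nothing more can be done
the job is handed in; nothing more can be done
```

I loosened the clamp by about two full turns of the large wheel and handed the job in at about 13 s, well inside the 58 s limit. I used eight light forward strokes with the closed fingertips.

- **Turn count:** in the side view, the index bar came round to within about 5–8° of upright after four strokes. After eight strokes it stood about 10° past upright, so the wheel is at roughly 12.7 rad (two turns is 12.57). The jaw backed off about 12 mm in the top view, which agrees with two turns.
- **Pressing force:** the one reading I took during a stroke was 2.9 N. Later strokes were set about 2 to 4 mm deeper, and I did not read the force at their deepest point.
- **Everything else:** by eye against the first pictures, the small wheel, housing and thumbscrew had not moved in either view. The other loose things also looked in place in the side view. I made no numerical measurement of these.
- **Hand:** clear of everything, about 0.2 m above the bench and almost still when I handed in.
- **Disagreement:** the network's first fixes on the wheel top differed by about 1 cm between cameras. I used the depth data and the index bar position instead, which agreed to within about 2 mm along the stroke. Across it, the side-camera depth was about 6 mm off, so I took the top camera's value.

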